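Send the crucible carriage under the guard and brake it at the index

ROBOT

A 6-joint arm with a two-finger parallel gripper is mounted at the origin on the work surface. World frame = base frame: x ahead of the robot, y to its left, z up, the work surface at z = 0. Lengths are in m, angles in rad, forces in N, time in s.
With the tool pointing down it reaches from about 0.225 to 0.875 m from the base axis. Payload 3.4 kg.
Tool frame: the origin (TCP) lies at the very end of the fingers, on their centre line; the grasp point (between the pads) lies 19 mm behind it (manip.tcp_to_grasp is the distance from the TCP to the grasp point, in m); z points along the fingers, y is the line along which they close (so a half turn about z gives the same grasp; the last joint's range is limited). The gripper opens to 85 mm and grips with 20 to 120 N. Pads are 22 mm wide; open, the fingers measure 114 mm over their backs; the gripper's body (76 mm by 85 mm) begins 54 mm behind the grasp point. The pads swing forward as they close: fully open they stand 13 mm farther back than shut.
Start: joints at [-1.452, 0.276, 1.505, -0, 1.361, -0.121], TCP at [0.137, -0.559, 0.231] pointing down, gripper open.
Joint ranges: [-2.89, 2.89], [-0.75, 2.08], [0.22, 2.7], [-1.18, 4.32], [0.11, 2.71], [-2.7, 2.7]. Speed limits (rad/s): [2.57, 2.57, 3.14, 3.14, 3.14, 3.14].

INTERFACE

Orientations are given as a unit quaternion [w, x, y, z].
In Python, from rig import status, get_image, job, manip gives the robot as it stands.
- The arm moves only by the tool apply_moves, never from a script. Its arguments are lists of equal length, an entry for each row: "xyz": the shift along the tool's x, y, z each as a share of 0.3 m, from -1 to 1, a list of three; "rot": the turn, a rotation vector about the tool's x, y, z each as a share of 60 degrees, from -1 to 1, a list of three; "hand": the opening, from -1 (shut) to 1 (fully open). A call has 1 to 8 rows; each row shifts and turns the commanded pose from where the row before left it, along the tool's axes as they then stand; what a row does not reach is not made up. A row lasts 1/8 s, in which the tool goes at most 62.5 mm and 10.7 degrees, less where a joint would pass 70% of its speed; a pose out of reach is approached as far as the arm can. A call with a number of a shift or a turn outside -1 to 1 is refused whole. A call with a gripper value outside its range is refused whole. The fingers move at their own pace and stop on an object; "force" is the grip in N (left out, the last holds). Time passes only in rows, so rows that do not move let the fingers close. It gives the time, the measured TCP pose, the force, the opening and the grip force at its end, in the units of the state.
- status.get_state(): the state, without advancing time (a new reading comes with each control period).
- get_image(name): name is "scene" or "top" or "wrist"; returns a dict with "pixels" (420x560x3 uint8, red, green, blue), "fovy" (degrees; the focal length in pixels is half the picture's height over the tangent of half this angle, whatever the lens; pixels are square), "cx", "cy" (the principal point, pixels), "dist" ([k1, k2, p1, p2, k3] as OpenCV has them; the pictures are not rectified), "origin" and "orientation" of the camera in the world; the wrist camera has in their place "tool_from_camera" (4x4, takes a point from camera to tool coordinates, whose origin is the TCP and whose axes are the flange's). Camera axes: x right, y down, z forward; pixel columns grow to the right and rows downward; lengths in m; the calibration is good to about 2 mm. A picture is of the moment at which its call begins: read the wrist's pose just before it. There is no depth.
- job.sign_off(): hands the job in; it is judged then, once.
The state is a dict: "clock": time; "qpos": joint angles; "qd": joint speeds; "effort": joint torques, N m; "position": TCP position; "ee_rot": TCP orientation; "contact_force": force on the tool from outside, world axes, zero at the start; "moment": the same for the moment, N m; "width": finger opening in m; "gripper_force": force on a finger pad.
Only numpy, scipy, OpenCV 4.12 (cv2) and the standard library are available. Lean on these libraries where they do the work, as an engineer would, in place of code of your own. Each camera call takes 0.05 s, during which the arm holds its last target. There are 200 camera calls.

TASK

Push the crucible carriage from behind so that it coasts up its slightly rising track and in under the rod guard, where the hand must no longer touch it, then press the brake knob to bring it to rest with its pointer opposite the blade of the index post; it must never run into the end stop or be shoved fast. If it stops short it rolls back to the start by itself and may be pushed again. Hold it still at the index for 3 seconds, finish while still holding the brake knob down, and leave the other things on the bench alone.

Things in the scene. Friction and masses are not known exactly. Their poses are not given: they have to be found in the camera images.
- track: White feed track, 150 mm wide, 800 mm long, fixed; origin at the centre of its underside on the bench. The carriage travels along the track's -y axis. The rail rises 7 mm per metre that way: the slope alone slows a coasting carriage by 0.07 m/s2, and a carriage that nothing holds rolls back to the low (+y) end. At that end the space behind the carriage is free above 48 mm.
- guard_mouth (a point): Entrance of the rod guard, middle of the underside of its first hoop, at track y = 0.066, 152 mm above the bench. The guard is two grey hoops, 212 mm wide, 164 mm high outside, joined by four thin lengthwise rods; it covers track y +0.066 to -0.39. The fingers cannot follow the carriage into it.
- stop_buffer (a point): Face of the rubber buffer of the end stop at the high (-y) end, 55 mm above the bench, at track y = -0.34. The carriage's front reaches it at a travel of 0.50 m.
- carriage (a joint): Travel of the carriage from the low end, m: 0 at the start, 0.50 at the end stop; its mid-length is at track y = 0.23 - travel. Nominal mass 3.0 kg (hidden, up to 45 % off); rolling resistance about 0.05 N plus 0.5 N per m/s. Aluminium, 140 mm long, 128 mm wide, with nine crucibles up to 107 mm high. From 0.26 on it counts as under the guard: do not touch. Keep below 0.4 m/s.
- push_face (a point): Middle of the back of the carriage's upright push plate (90 mm wide across the track, 6 mm thick, 60 to 135 mm above the bench); this point is 115 mm above the bench, at track y = 0.30 - travel. Push here towards the track's -y, e.g. with closed fingertips reaching down to about 110 mm, which keeps the gripper's body higher than the guard.
- pointer (a point): Outer top edge of the carriage's steel pointer, a fin 8 mm wide on the far (+x) side of the carriage at its mid-length.
- index: Index post: dark steel stand beside the track on its far (+x) side, 92 mm high, with a blade 10 mm wide that reaches towards the carriage; origin under the middle of the blade on the bench, its y axis parallel to the track's y. The pointer is at the index when both have the same y in this frame. The index is clamped at a different place along the track each time, 0.30 to 0.42 m of carriage travel.
- brake_bar (a joint): How far the brake bar is lowered, m: 0 when lifted (at rest), about 0.005 when it rubs on the wing of a carriage below it. The bar is 440 mm long (track y +0.09 to -0.35) along the near side of the carriage, and is held up by a weak spring (about 1.5 N).
- brake_knob (a joint): Compression of the brake spring between knob and bar, m: 0 to 0.03, after 5 mm of free travel. Stiffness 350 N/m, preload 0.7 N; the bar presses on the carriage with the knob's push less about 1.5 N; friction coefficient there about 0.1, so 20 mm compression brakes with roughly 0.6 N (0.2 m/s2 at 3 kg); holding on the slope takes over 10 mm. Springs up when let go.
- knob_top (a point): Centre of the top of the black brake knob, a disc 52 mm across on a stem, on the near side of the guard about 0.135 m to the -x of the track's centreline at track y = -0.03; its top is about 138 mm above the bench at rest. Press it straight down, up to 35 mm in all.
- beaker: Glass beaker, 72 mm wide, 85 mm high. Bystander, leave it alone; origin at the centre of its underside.
- jar: White jar, 64 mm wide, 85 mm high. Bystander, leave it alone; origin at the centre of its underside.
- crucible: Loose ceramic crucible, 50 mm wide, 45 mm high. Bystander, leave it alone; origin at the centre of its underside.
- spatula: Small spatula lying on the bench. Bystander, leave it alone; origin at the centre of its underside.
- reagent: Amber bottle, 70 mm wide, 150 mm high. Bystander, leave it alone; origin at the centre of its underside.

How it is judged:
By the outcome, as a careful person would: the job done as asked, in the order asked, and still so for the second after the job is handed in, while the arm keeps its last pose, push and grip.
It also fails if it takes over 38 s, if anything falls off the work surface, if the arm or the gripper's body presses on something with over 40 N, if the wrist force passes 120 N, or if a joint passes its speed limit or range.

## Working session

There is one attempt and no reset: what is moved stays moved. The work goes in short steps, Python scripts to look and compute and a tool call to move; the robot and the scene stay as the last step left them, time stands still between calls to the robot, and variables do not carry over. Pictures are saved under pics/ and viewed, at most 10 in all, crops included, and the job is handed in when it is done.

Besides the shell and the picture viewer there is one more tool, called after "Call:" in YAML: its name, and indented under it one key for each argument. apply_moves: Moves the arm, as the interface text tells. Its arguments: {"type":"object","properties":{"xyz":{"type":"array","items":{"type":"array","items":{"type":"number","minimum":-1,"maximum":1}}},"rot":{"type":"array","items":{"type":"array","items":{"type":"number","minimum":-1,"maximum":1}}},"hand":{"type":"array","items":{"type":"number"}},"force":{"type":"number"}},"required":["xyz","rot","hand"]}

```bash
ls; mkdir -p pics
cat > h.py <<'E'
import numpy as np, cv2
from rig import status, get_image, job, manip
from scipy.spatial.transform import Rotation as R
def q2R(q): return R.from_quat([q[1],q[2],q[3],q[0]]).as_matrix()
def cam(im):
    f=im["pixels"].shape[0]/2/np.tan(np.radians(im["fovy"])/2)
    K=np.array([[f,0,im["cx"]],[0,f,im["cy"]],[0,0,1]])
    return K,np.array(im["dist"],float)
def pose(im,st=None):
    if "origin" in im:
        o=np.array(im["origin"]); M=im["orientation"]; M=np.array(M)
        return o,(q2R(M) if M.size==4 else M)
    T=np.array(im["tool_from_camera"]); W=q2R(st["ee_rot"])
    return np.array(st["position"])+W@T[:3,3], W@T[:3,:3]
def ray(im,uv,st=None):
    K,d=cam(im); p=cv2.undistortPoints(np.array([[uv]],float),K,d)[0,0]
    o,M=pose(im,st); v=M@np.array([p[0],p[1],1]); return o,v/np.linalg.norm(v)
def onz(im,uv,z,st=None):
    o,v=ray(im,uv,st); return o+v*(z-o[2])/v[2]
def proj(im,X,st=None):
    K,d=cam(im); o,M=pose(im,st); c=(np.atleast_2d(X)-o)@M
    return cv2.projectPoints(c,np.zeros(3),np.zeros(3),K,d)[0][:,0]
def tri(rs):
    A=np.zeros((3,3));b=np.zeros(3)
    for o,v in rs:
        P=np.eye(3)-np.outer(v,v);A+=P;b+=P@o
    X=np.linalg.solve(A,b); return X,[np.linalg.norm((np.eye(3)-np.outer(v,v))@(X-o)) for o,v in rs]
def grab(n,fn):
    import pickle
    st=status.get_state(); im=get_image(n); cv2.imwrite(f"pics/{fn}.png",im["pixels"][:,:,::-1]); pickle.dump((im,st),open(f"pics/{fn}.pkl","wb")); return im,st
def load(fn):
    import pickle; return pickle.load(open(f"pics/{fn}.pkl","rb"))
E
python3 -c "
from h import *
for n in ['scene','top','wrist']:
    im,st=grab(n,n+'0'); print(n,{k:v for k,v in im.items() if k!='pixels'})
print(st)"
```

```text
pics
scene {'fovy': 49.660081157517574, 'cx': 285.9068298571436, 'cy': 212.0186118503158, 'dist': array([-0.15338776,  0.        ,  0.        ,  0.        ,  0.        ]), 'origin': array([1.10783165, 0.3933233 , 1.21808253]), 'orientation': array([-0.13106702,  0.4883393 ,  0.82966439, -0.23664987])}
top {'fovy': 54.43176467649382, 'cx': 281.4827480522047, 'cy': 210.30532382496287, 'dist': array([0.03290798, 0.        , 0.        , 0.        , 0.        ]), 'origin': array([0.32274384, 0.04965335, 1.42264866]), 'orientation': array([-0.06606182,  0.7122997 , -0.69677697,  0.05260067])}
wrist {'fovy': 58.8049288462573, 'cx': 273.5144859946424, 'cy': 218.3862688486505, 'dist': array([-0.09843283,  0.        ,  0.        ,  0.        ,  0.        ]), 'tool_from_camera': array([[ 8.54749707e-04, -9.48114299e-01, -3.17928522e-01,
         8.06377029e-02],
       [ 9.99999574e-01,  9.21115590e-04, -5.84204257e-05,
        -5.23708330e-04],
       [ 3.48238159e-04, -3.17928336e-01,  9.48114683e-01,
        -1.42922893e-01],
       [ 0.00000000e+00,  0.00000000e+00,  0.00000000e+00,
         1.00000000e+00]])}
{'clock': 0.1, 'qpos': array([-1.45202763e+00,  2.76521531e-01,  1.50604017e+00, -2.29608790e-07,
        1.36069892e+00, -1.21024299e-01]), 'qd': array([-0.00117854, -0.00082077, -0.00222412,  0.00048514, -0.00019925,
        0.000707  ]), 'effort': array([ 9.35902353e-04, -4.17699337e+01, -2.46404904e+01, -1.23597151e-04,
        5.76464998e-03,  1.47620983e-05]), 'position': array([ 0.13648627, -0.55806419,  0.23051864]), 'ee_rot': array([-8.33985528e-04,  9.92820673e-01,  1.19609433e-01,  8.28308962e-07]), 'contact_force': array([-0.22784505,  0.42296933,  0.24766258]), 'moment': array([-0.02715936, -0.01954006,  0.01314443]), 'gripper_force': 0.0, 'width': 0.0854935681953076}
```

View pics/scene0.png

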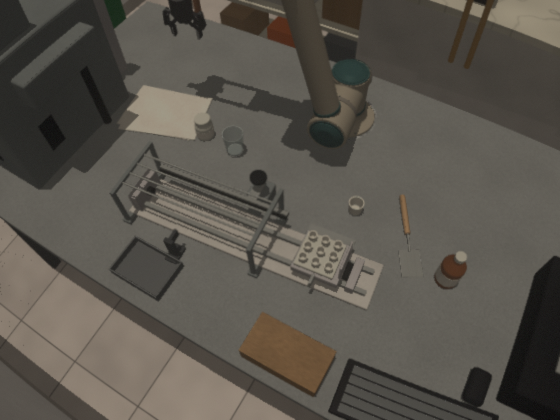

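View pics/top0.png

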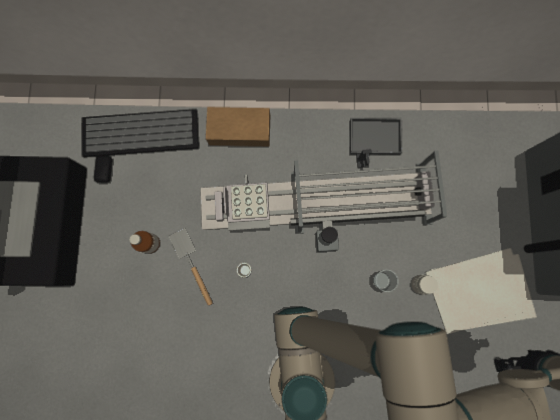

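The scene view shows the guard at left-centre, the carriage at (322,252), the knob at (258,178) and the index post at (173,243). In the top view the carriage is at (249,203), the pointer at (248,178), the knob at (328,235) and the index at (363,160). Next I'll enlarge both.

```bash
python3 -c "
from h import *
im,_=load('top0'); c=im['pixels'][140:260,195:455,::-1]; c=cv2.resize(c,None,fx=3,fy=3,interpolation=cv2.INTER_CUBIC); c=cv2.convertScaleAbs(c,alpha=1.5)
cv2.imwrite('pics/topc.png',c)
im,_=load('scene0'); c=im['pixels'][140:310,110:390,::-1]; c=cv2.resize(c,None,fx=2.8,fy=2.8,interpolation=cv2.INTER_CUBIC); c=cv2.convertScaleAbs(c,alpha=1.5)
cv2.imwrite('pics/scenec.png',c)
"
```

```text
(no output)
```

View pics/topc.png

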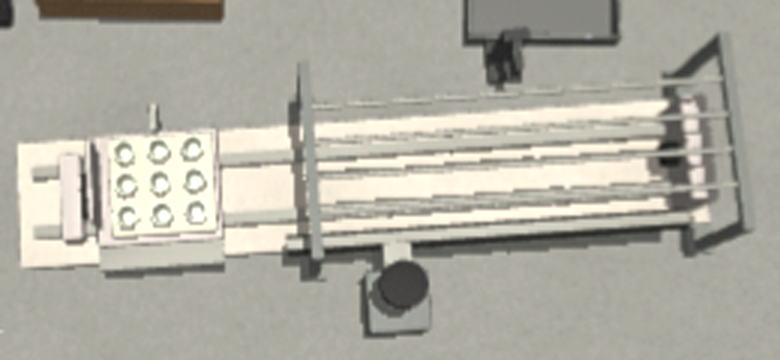

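View pics/scenec.png

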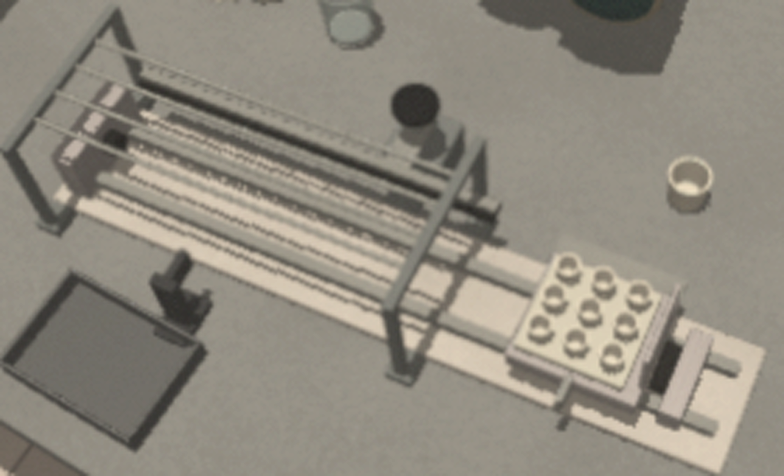

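The top crop shows the carriage at x 98–222, pointer tip (153,105), knob (403,285), index post (503,60), low-end track corners (18,143) and (22,268), and hoops at x≈310 and 730. The scene crop shows the same points, with the knob at (415,105), pointer (565,400) and index (185,290). Next: triangulate these.

```bash
python3 -c "
from h import *
T,_=load('top0'); S,_=load('scene0')
P={'knob':((403,285),(415,105)),'lowfar':((18,143),(722,473)),'lownear':((22,268),(763,350)),'h1far':((304,64),(390,303)),'h1near':((318,258),(482,143)),'h2far':((722,38),(10,150)),'h2near':((745,230),(118,12)),'pointer':((153,105),(562,412)),
'index':((506,62),(190,293))}
for k,(a,b) in P.items():
    a=np.array(a)/3+[195,140]-.33; b=np.array(b)/2.8+[110,140]-.33
    X,r=tri([ray(T,a),ray(S,b)]); print(k,X.round(4),np.round(r,4))
# dark knob masks
for im,box in ((T,(310,220,345,255)),(S,(240,160,280,200))):
    x0,y0,x1,y1=box; g=im['pixels'][y0:y1,x0:x1].max(2); m=(g<40).astype(np.uint8)
    n,l,s,c=cv2.connectedComponentsWithStats(m); i=1+s[1:,4].argmax(); print(s[i],c[i]+[x0,y0])
def crop(im,cx,cy,r,n): 
    c=im['pixels'][cy-r:cy+r,cx-r:cx+r,::-1]; return cv2.convertScaleAbs(cv2.resize(c,(n,n),interpolation=cv2.INTER_NEAREST),alpha=1.8)
a=np.hstack([crop(T,363,160,18,290),crop(T,248,180,18,290)]);b=np.hstack([crop(S,178,243,18,290),crop(S,311,281,18,290)])
cv2.imwrite('pics/ip.png',np.vstack([a,b]))
"
```

```text
knob [ 0.4674 -0.0769  0.125 ] [0.0009 0.0009]
lowfar [0.6385 0.3702 0.009 ] [0.0017 0.0017]
lownear [0.4913 0.3551 0.0044] [0.0014 0.0014]
h1far [0.6959 0.0346 0.1638] [0.001 0.001]
h1near [0.4903 0.0161 0.1492] [0.0011 0.0011]
h2far [ 0.7347 -0.4091  0.1538] [0.0011 0.0011]
h2near [ 0.5297 -0.4276  0.1472] [0.0008 0.0008]
pointer [0.6752 0.2069 0.0571] [0.0022 0.0022]
index [ 0.7398 -0.2016  0.0363] [0.0019 0.0019]
[ 0  2 12  2 14] [315.78571429 222.57142857]
[ 11  11  15  14 177] [258.02259887 177.42372881]
```

View pics/ip.png

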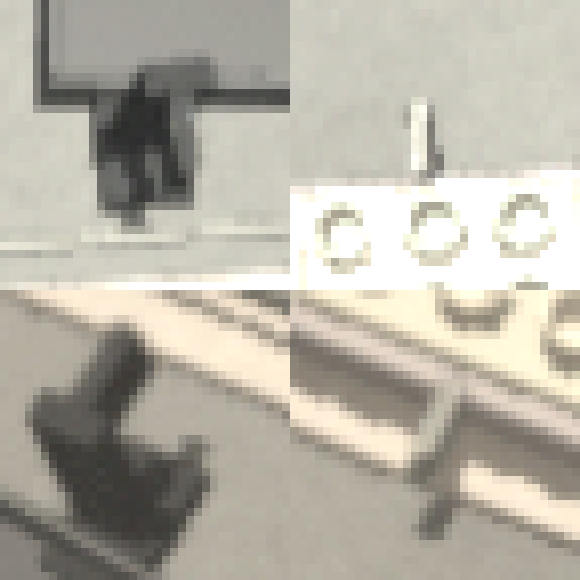

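The pointer fin is the narrow bar at (420,135) in the top panel. The blade and its shadow are ambiguous, so I'll look at the index closely with the wrist camera on the way. The track frame is consistent between views: yaw ≈ 0.086, centre (0.599,-0.037), and the knob lies where the text predicts.

```bash
cat > plan.py <<'E'
from h import *
def plan(target,yaw,n,st=None,w=None):
    st=st or status.get_state(); p=np.array(st['position']); X=q2R(st['ee_rot'])[:,0]; y0=np.arctan2(X[1],X[0])
    w=np.ones(n)/n if w is None else np.array(w)/np.sum(w)
    th=y0; xyz=[];rot=[]
    for k in range(n):
        d=(np.array(target)-p)*w[k]
        tx=d[0]*np.cos(th)+d[1]*np.sin(th); ty=d[0]*np.sin(th)-d[1]*np.cos(th)
        xyz.append([round(float(v)/.3,3) for v in (tx,ty,-d[2])]); r=-(yaw-y0)*w[k]; rot.append([0,0,round(float(np.degrees(r)/60),4)]); th-=r
    print(xyz);print(rot); print(st['clock'],p,y0)
E
python3 -c "
from plan import *
plan((.62,-.10,.30),1.657,12)"
```

```text
[[0.161, -0.092, -0.019], [0.17, -0.072, -0.019], [0.178, -0.052, -0.019], [0.183, -0.03, -0.019], [0.185, -0.009, -0.019], [0.185, 0.013, -0.019], [0.182, 0.035, -0.019], [0.176, 0.056, -0.019], [0.168, 0.076, -0.019], [0.158, 0.096, -0.019], [0.146, 0.114, -0.019], [0.131, 0.13, -0.019]]
[[0, 0, -0.1128], [0, 0, -0.1128], [0, 0, -0.1128], [0, 0, -0.1128], [0, 0, -0.1128], [0, 0, -0.1128], [0, 0, -0.1128], [0, 0, -0.1128], [0, 0, -0.1128], [0, 0, -0.1128], [0, 0, -0.1128], [0, 0, -0.1128]]
0.15 [ 0.13652098 -0.55816421  0.23067233] 0.2397613814455123
```

Call:
apply_moves:
  xyz:
    - [0.16,-0.09,-0.02]
    - [0.17,-0.07,-0.02]
    - [0.18,-0.05,-0.02]
    - [0.18,-0.03,-0.02]
    - [0.185,-0.01,-0.02]
    - [0.185,0.013,-0.02]
    - [0.18,0.035,-0.02]
    - [0.176,0.056,-0.02]
  rot:
    - [0,0,-0.113]
    - [0,0,-0.113]
    - [0,0,-0.113]
    - [0,0,-0.113]
    - [0,0,-0.113]
    - [0,0,-0.113]
    - [0,0,-0.113]
    - [0,0,-0.113]
  hand: [-1,-1,-1,-1,-1,-1,-1,-1]

```text
clock: 1.15
position: [0.4594, -0.2532, 0.2794]
ee_rot: [0.0, 0.828, 0.561, -0.0]
contact_force: [0.8, -1.0, 0.2]
width: 0.0002
gripper_force: 0.0
```

Call:
apply_moves:
  xyz:
    - [0.17,0.08,-0.02]
    - [0.16,0.1,-0.02]
    - [0.15,0.11,-0.02]
    - [0.13,0.13,-0.02]
    - [0,0,0]
  rot:
    - [0,0,-0.113]
    - [0,0,-0.113]
    - [0,0,-0.113]
    - [0,0,-0.113]
    - [0,0,0]
  hand: [-1,-1,-1,-1,-1]

```text
clock: 1.78
position: [0.6231, -0.0974, 0.3024]
ee_rot: [-0.0, 0.673, 0.739, 0.001]
contact_force: [-0.7, -0.7, -0.4]
width: -0.0
gripper_force: 0.0
```

```bash
python3 -c "
from h import *
im,st=grab('wrist','w1'); print(st['clock'],st['position'],st['ee_rot'],st['qpos'],st['width'],st['contact_force'])
cv2.imwrite('pics/w1b.png',cv2.convertScaleAbs(cv2.resize(im['pixels'][:,:,::-1],(800,600),interpolation=cv2.INTER_CUBIC),alpha=1.5))
print(proj(im,[[.74,-.2,.09],[.467,-.078,.138],[.669,.2,.07]],st))"
```

```text
1.775 [ 0.62306525 -0.09743796  0.30244237] [-2.67245689e-04  6.73164331e-01  7.39492640e-01  5.88586826e-04] [-2.66149995e-01  3.33762440e-01  1.24751181e+00  1.29153096e-03
  1.56025881e+00 -3.60000404e-01] -3.250204849072967e-05 [-0.65295826 -0.70015965 -0.42529951]
[[ 373.13655872  285.50368106]
 [  93.34234516  157.06995296]
 [ 357.79832055 -139.21944335]]
```

View pics/w1b.png

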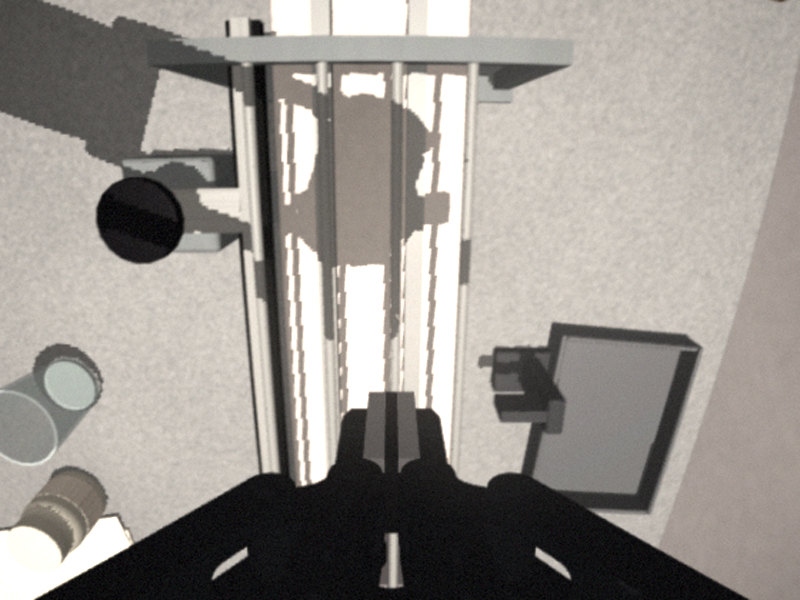

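The wrist view shows the knob at (140,220) of 800 (≈(98,154) native). The index appears as two dark lobes at (520,370) and (530,410), one of which is a shadow, so I'll zoom in.

```bash
python3 -c "
from h import *
im,st=load('w1'); c=im['pixels'][230:320,325:405,::-1]
c=cv2.convertScaleAbs(cv2.resize(c,(533,600),interpolation=cv2.INTER_NEAREST),alpha=2.8)
cv2.imwrite('pics/w1c.png',c)"
```

```text
(no output)
```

View pics/w1c.png

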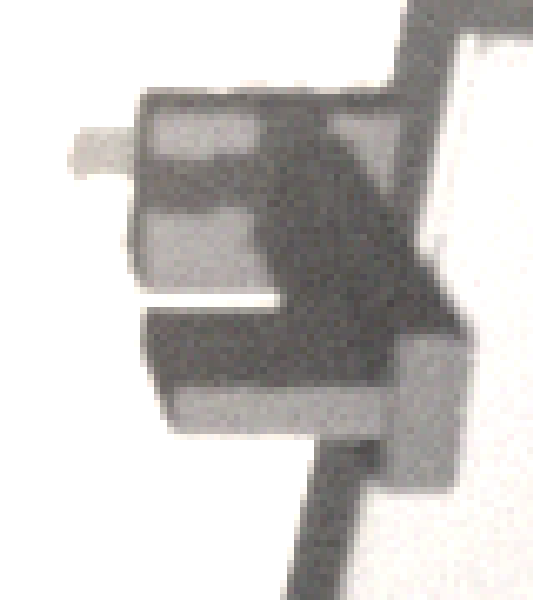

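The lit blade top spans (170–385, 388–435) in this crop, with its tip at (172,411), native (350.8,291.7). The post cap is at (430,410) and the base plate is above. I'll triangulate with the scene view.

```bash
cat >> h.py <<'E'
O=np.array([.599,-.037,0]); YAW=.086
ax=np.array([np.cos(YAW),np.sin(YAW),0]); ay=np.array([-np.sin(YAW),np.cos(YAW),0])
def tr(X): d=np.array(X)-O; return np.array([d@ax,d@ay,X[2]]).round(4)
E
python3 -c "
from h import *
W,st=load('w1');S,_=load('scene0');T,_=load('top0')
rw=ray(W,(350.8,291.7),st)
for z in (.06,.07,.08,.092): print(z,tr(onz(W,(350.8,291.7),z,st)))
X,r=tri([rw,ray(S,(175.5,230.))]);print('blade',X,r,tr(X)); print(proj(T,X),proj(S,X))
X,r=tri([ray(W,(98,154),st),ray(S,(258,177.4))]);print('knob',X,r,tr(X))
# post cap centre
c=(325+432/6.665,230+410/6.665); print('cap',tr(onz(W,c,.092,st)))
# base plate corners at z~.008
for u in ((140,90),(140,290)): print('base',tr(onz(W,(325+u[0]/6.665,230+u[1]/6.665),.01,st)))
# hoop1 ends top edge front, rail edges
for u in ((150,40),(572,40),(150,65),(572,65)): print('hoop',tr(onz(W,(u[0]*.7,u[1]*.7),.164,st)))
# pointer from top/scene
for z in (.06,.07,.08,.09): print('pt',z,tr(onz(T,(230+420/8.06,162+105/8.06),z)))
"
```

```text
0.06 [ 0.1099 -0.1991  0.06  ]
0.07 [ 0.1075 -0.1934  0.07  ]
0.08 [ 0.1051 -0.1877  0.08  ]
0.092 [ 0.1022 -0.1809  0.092 ]
blade [ 0.71855791 -0.21099411  0.08363951] [np.float64(0.0018027589445290414), np.float64(0.0018027589445288937)] [ 0.1042 -0.1836  0.0836]
[[368.23898549 162.68570077]] [[175.00749133 229.61528462]]
knob [ 0.46364799 -0.07911673  0.11916241] [np.float64(0.0011918240612763635), np.float64(0.0011918240612763089)] [-0.1385 -0.0303  0.1192]
cap [ 0.1451 -0.1809  0.092 ]
base [ 0.1103 -0.1583  0.01  ]
base [ 0.1135 -0.2005  0.01  ]
hoop [-0.1033  0.0675  0.164 ]
hoop [0.106 0.068 0.164]
hoop [-0.1043  0.0555  0.164 ]
hoop [0.1069 0.0562 0.164 ]
pt 0.06 [0.0872 0.1091 0.06  ]
pt 0.07 [0.0846 0.1091 0.07  ]
pt 0.08 [0.082  0.1091 0.08  ]
pt 0.09 [0.0794 0.1091 0.09  ]
```

```bash
python3 -c "
from plan import *
plan((.5705,.289,.16),1.657,7)
T,_=load('top0')
for z in (.06,.075,.09): print('pt',z,tr(onz(T,(230+130/8.06,162+105/8.06),z)),tr(onz(T,(230+132/8.06,162+170/8.06),z)))
# push plate line
for u in ((94,140),(97,240)): print(tr(onz(T,(195+u[0]/3,140+u[1]/3),.135)))
"
```

```text
[[0.186, -0.007, 0.068], [0.186, -0.007, 0.068], [0.186, -0.008, 0.068], [0.186, -0.008, 0.068], [0.186, -0.008, 0.068], [0.186, -0.008, 0.068], [0.186, -0.008, 0.068]]
[[0, 0, 0.0007], [0, 0, 0.0007], [0, 0, 0.0007], [0, 0, 0.0007], [0, 0, 0.0007], [0, 0, 0.0007], [0, 0, 0.0007]]
1.825 [ 0.62138658 -0.09913232  0.30235157] 1.6621625807589224
pt 0.06 [0.0955 0.2326 0.06  ] [0.067  0.2331 0.06  ]
pt 0.075 [0.0915 0.2312 0.075 ] [0.0633 0.2317 0.075 ]
pt 0.09 [0.0875 0.2299 0.09  ] [0.0596 0.2304 0.09  ]
[0.041  0.2917 0.135 ]
[-0.0681  0.2928  0.135 ]
```

Call:
apply_moves:
  xyz:
    - [0.186,-0.007,0.06]
    - [0.186,-0.007,0.06]
    - [0.186,-0.008,0.06]
    - [0.186,-0.008,0.07]
    - [0.186,-0.008,0.07]
    - [0.186,-0.008,0.08]
    - [0.186,-0.008,0.08]
    - [0,0,0.1]
  rot:
    - [0,0,0]
    - [0,0,0]
    - [0,0,0]
    - [0,0,0]
    - [0,0,0]
    - [0,0,0]
    - [0,0,0]
    - [0,0,0.005]
  hand: [-1,-1,-1,-1,-1,-1,-1,-1]

```text
clock: 2.82
position: [0.5689, 0.2896, 0.1288]
ee_rot: [-0.0, 0.676, 0.737, 0.001]
contact_force: [0.3, -1.0, -0.9]
width: 0.0
gripper_force: 0.0
```

Call:
apply_moves:
  xyz:
    - [0,0,0.06]
    - [0,0,0]
  rot:
    - [0,0,0]
    - [0,0,0]
  hand: [-1,-1]

```text
clock: 3.08
position: [0.5683, 0.2853, 0.1096]
ee_rot: [-0.001, 0.677, 0.736, -0.002]
contact_force: [-0.0, 0.7, 0.2]
width: -0.0002
gripper_force: 0.0
```

```bash
cat > loc.py <<'E'
from h import *
def carr(fn,show=True):
    "carriage tray by bright mask in top view; returns travel estimate"
    im,st=grab('top',fn); return im,st
E
python3 -c "
from h import *
im,st=grab('top','t1'); p=np.array(st['position']); X=q2R(st['ee_rot'])[:,0]
print(st['clock'],p,tr(p),np.arctan2(X[1],X[0]),st['contact_force'],st['qpos'])
T,_=load('top0')
# HSV of cream tray vs track
hsv=cv2.cvtColor(T['pixels'],cv2.COLOR_RGB2HSV)
for n,(u,v) in {'tray':(249,196),'tray2':(243,209),'track':(340,195),'track2':(282,190),'plate':(250,224),'rail':(280,192)}.items(): print(n,hsv[v,u],T['pixels'][v,u])
"
```

```text
3.075 [0.56832876 0.2852905  0.10959168] [-0.0029  0.3237  0.1096] 1.653134607989761 [-0.01692907  0.72936228  0.21296631] [ 3.56272185e-01  4.52563079e-01  1.54425117e+00 -7.45939542e-04
  1.14946250e+00  2.74244729e-01]
tray [ 27  28 176] [176 174 157]
tray2 [ 24  34 179] [179 174 155]
track [ 21  24 105] [105 102  95]
track2 [ 22  26 149] [149 145 134]
plate [ 25  20 138] [138 136 127]
rail [ 27  21 135] [135 134 124]
```

Call:
apply_moves:
  xyz:
    - [-0.01,0,0]
    - [-0.02,0,0]
    - [-0.033,0,0]
    - [-0.047,0,0]
    - [-0.06,0,0]
    - [-0.073,0,0]
    - [-0.087,0,0]
    - [-0.1,0,0]
  rot:
    - [0,0,0]
    - [0,0,0]
    - [0,0,0]
    - [0,0,0]
    - [0,0,0]
    - [0,0,0]
    - [0,0,0]
    - [0,0,0]
  hand: [-1,-1,-1,-1,-1,-1,-1,-1]

```text
clock: 4.12
position: [0.5805, 0.1566, 0.1112]
ee_rot: [0.0, 0.677, 0.736, -0.0]
contact_force: [0.2, -0.4, -1.0]
width: -0.0
gripper_force: 0.0
```

Call:
apply_moves:
  xyz:
    - [-0.1,0,0]
    - [-0.1,0,0]
    - [-0.1,0,0]
    - [0,0,-0.15]
    - [-0.03,-0.1,-0.12]
    - [-0.13,-0.13,0]
    - [-0.13,-0.13,0]
    - [-0.14,-0.1,0.05]
  rot:
    - [0,0,0]
    - [0,0,0]
    - [0,0,0]
    - [0,0,0]
    - [0,0,0]
    - [0,0,0]
    - [0,0,0]
    - [0,0,0]
  hand: [-1,-1,-1,-1,-1,-1,-1,-1]

```text
clock: 5.12
position: [0.4598, -0.0735, 0.178]
ee_rot: [0.001, 0.677, 0.736, -0.0]
contact_force: [1.0, 1.0, 0.4]
width: -0.0
gripper_force: 0.0
```

```bash
python3 -c "
from h import *
im,st=grab('top','t2'); s,_=grab('scene','s2'); p=np.array(st['position'])
print(st['clock'],tr(p),st['contact_force'],st['qd'].round(2))
a=cv2.resize(im['pixels'][140:260,195:455,::-1],(780,360),interpolation=cv2.INTER_CUBIC)
b=cv2.resize(s['pixels'][140:310,110:390,::-1],(395,240),interpolation=cv2.INTER_AREA)
c=np.zeros((600,780,3),np.uint8);c[:360]=a;c[360:,:395]=b
cv2.imwrite('pics/c2.png',cv2.convertScaleAbs(c,alpha=1.5))"
```

```text
5.125 [-0.1418 -0.0244  0.178 ] [0.96795536 0.95606999 0.42952417] [-0.85 -0.13  0.53 -0.   -0.39 -0.83]
```

View pics/c2.png

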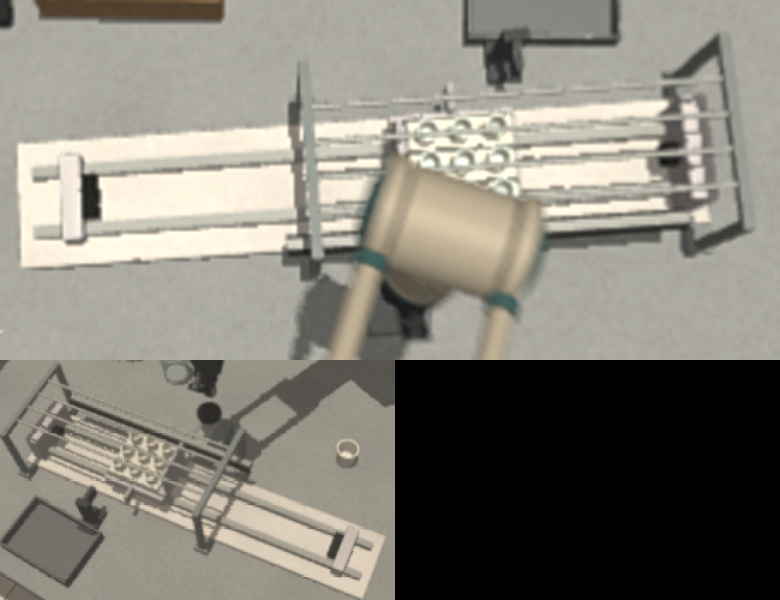

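The carriage has coasted under the guard: its pointer is at (448,95) in the crop against the blade at about (505,75). The arm hides only its near half. Next I'll build a pointer tracker from intensity profiles along the pointer's line.

```bash
cat > loc.py <<'E'
from h import *
from scipy.ndimage import map_coordinates, gaussian_filter1d
ys=np.arange(.26,-.30,-.001)
def prof(im,x0,x1,z):
    g=im['pixels'].astype(float).mean(2); s=0
    for x in np.linspace(x0,x1,5):
        uv=proj(im,O+np.outer(ys,ay)+x*ax+[0,0,z]); s=s+map_coordinates(g,[uv[:,1],uv[:,0]],order=1)
    return gaussian_filter1d(s/5,2)
def bump(im,ref,x0=.078,x1=.088,z=.085,lo=-.28,hi=.26):
    d=np.where((ys>lo)&(ys<hi),prof(im,x0,x1,z)-prof(ref,x0,x1,z),0)
    return d
def peak(d):
    i=d.argmax(); w=slice(max(i-6,0),i+7); ww=np.clip(d[w]-d[i]*.3,0,None); return (ys[w]*ww).sum()/ww.sum(),d[i]
E
python3 -c "
from loc import *
T0,_=load('top0');S0,_=load('scene0');T,st=load('t2');S,ss=load('s2')
# triangulate pointer tip from clicks: top crop (448,88); scene small crop (128,137)
for n,im,ref in (('top',T,T0),('scene',S,S0)):
  for z in (.075,.085,.095):
    print(n,z,peak(bump(im,ref,z=z)),peak(-bump(im,ref,z=z,lo=.15)))
print(tr(onz(T,(195+448/3-.33,140+90/3-.33),.09)), ss['clock'])
print(tr(onz(S,(110+127*280/395,140+138*170/240),.09)))
"
```

```text
top 0.075 (np.float64(0.22773795913284117), np.float64(17.635270289247757)) (np.float64(0.2347226719811756), np.float64(16.5301699785483))
top 0.085 (np.float64(0.2266082847203222), np.float64(15.029846716530471)) (np.float64(0.23340661049677655), np.float64(17.111659464252128))
top 0.095 (np.float64(0.22539086901300862), np.float64(11.549738056293165)) (np.float64(0.2321529710133669), np.float64(16.79769224455029))
scene 0.075 (np.float64(0.24133450914993748), np.float64(69.32852799787688)) (np.float64(nan), np.float64(-0.0))
scene 0.085 (np.float64(0.24331488438016508), np.float64(69.79391061912321)) (np.float64(nan), np.float64(-0.0))
scene 0.095 (np.float64(0.24449394804392258), np.float64(54.947024884417004)) (np.float64(nan), np.float64(-0.0))
[ 0.0838 -0.0993  0.09  ] 5.175
[ 0.0998 -0.1003  0.09  ]loc.py:13: RuntimeWarning: invalid value encountered in scalar divide
  i=d.argmax(); w=slice(max(i-6,0),i+7); ww=np.clip(d[w]-d[i]*.3,0,None); return (ys[w]*ww).sum()/ww.sum(),d[i]
```

Call:
apply_moves:
  xyz:
    - [-0.015,0.01,0.18]
    - [0,0,0.01]
  rot:
    - [0,0,0]
    - [0,0,0]
  hand: [-1,-1]

```text
clock: 5.48
position: [0.463, -0.0761, 0.1187]
ee_rot: [-0.002, 0.677, 0.736, -0.002]
contact_force: [-2.8, -1.2, 4.9]
width: 0.0002
gripper_force: 2.4
```

```bash
cat > look.py <<'E'
from loc import *
import sys
n=sys.argv[1]; T0,_=load('top0');S0,_=load('s2')
im,st=grab('top','t'+n); p=np.array(st['position']); print(st['clock'],tr(p),st['contact_force'].round(1))
d=bump(im,T0,.080,.090,.088,lo=-.27,hi=.05); print('pos',peak(d),'neg',peak(-d))
E
python3 look.py 3; python3 look.py 4
python3 -c "
from loc import *
T0,_=load('top0')
for n in ('t2','t3','t4'):
  im,_=load(n); d=bump(im,T0,.080,.090,.088); i=(ys<0); print(n,[(round(float(y),3),int(v)) for y,v in zip(ys[i][::5],d[i][::5])])"
```

```text
5.475 [-0.1388 -0.0273  0.1187] [-2.8 -1.2  4.9]
pos (np.float64(-0.14977387994666727), np.float64(34.64360256329459)) neg (np.float64(-0.14089625046102455), np.float64(15.736247917460503))
5.525 [-0.1387 -0.0272  0.1197] [-2.7 -2.   5. ]
pos (np.float64(-0.15052890109352582), np.float64(33.306518547129414)) neg (np.float64(-0.14133913345227753), np.float64(12.57201475309192))
t2 [(-0.0, 0), (-0.005, 0), (-0.01, 0), (-0.015, 0), (-0.02, 0), (-0.025, 0), (-0.03, 0), (-0.035, 0), (-0.04, 0), (-0.045, 0), (-0.05, 0), (-0.055, 0), (-0.06, 0), (-0.065, 0), (-0.07, 0), (-0.075, 0), (-0.08, 0), (-0.085, 0), (-0.09, -3), (-0.095, -15), (-0.1, 3), (-0.105, 7), (-0.11, 0), (-0.115, 0), (-0.12, 0), (-0.125, 0), (-0.13, 0), (-0.135, 0), (-0.14, 0), (-0.145, 0), (-0.15, 0), (-0.155, 0), (-0.16, 0), (-0.165, 0), (-0.17, 0), (-0.175, 0), (-0.18, 0), (-0.185, 0), (-0.19, 0), (-0.195, 0), (-0.2, 0), (-0.205, 0), (-0.21, 0), (-0.215, 0), (-0.22, 0), (-0.225, 0), (-0.23, 0), (-0.235, 0), (-0.24, 0), (-0.245, 0), (-0.25, 0), (-0.255, 0), (-0.26, 0), (-0.265, 0), (-0.27, 0), (-0.275, 0), (-0.28, 0), (-0.
[... 841 characters left out ...]
(-0.02, 0), (-0.025, 0), (-0.03, 0), (-0.035, 0), (-0.04, 0), (-0.045, 0), (-0.05, 0), (-0.055, 0), (-0.06, 0), (-0.065, 0), (-0.07, 0), (-0.075, 0), (-0.08, 0), (-0.085, 0), (-0.09, 0), (-0.095, 0), (-0.1, 0), (-0.105, 0), (-0.11, 0), (-0.115, 0), (-0.12, 0), (-0.125, 0), (-0.13, 0), (-0.135, 0), (-0.14, -9), (-0.145, 3), (-0.15, 33), (-0.155, 15), (-0.16, 1), (-0.165, 0), (-0.17, 0), (-0.175, 0), (-0.18, 0), (-0.185, 0), (-0.19, 0), (-0.195, 0), (-0.2, 0), (-0.205, 0), (-0.21, 0), (-0.215, 0), (-0.22, 0), (-0.225, 0), (-0.23, 0), (-0.235, 0), (-0.24, 0), (-0.245, 0), (-0.25, 0), (-0.255, 0), (-0.26, 0), (-0.265, 0), (-0.27, 0), (-0.275, 0), (-0.28, 0), (-0.285, 0), (-0.29, 0), (-0.295, 0)]
```

Call:
apply_moves:
  xyz:
    - [0,0,-0.06]
  rot:
    - [0,0,0]
  hand: [-1]

```text
clock: 5.7
position: [0.4645, -0.075, 0.1389]
ee_rot: [-0.001, 0.677, 0.736, -0.0]
contact_force: [0.2, -0.2, 1.0]
width: -0.0
gripper_force: 0.0
```

```bash
python3 look.py 5; python3 look.py 6
```

```text
5.7 [-0.1372 -0.0263  0.1389] [ 0.2 -0.2  1. ]
pos (np.float64(-0.1501605011149614), np.float64(35.14056564105549)) neg (np.float64(-0.1410754423615689), np.float64(11.432296619131193))
5.75 [-0.1351 -0.0269  0.1417] [1.3 0.2 1.9]
pos (np.float64(-0.14993600960591372), np.float64(35.07283871081199)) neg (np.float64(-0.14091827572957646), np.float64(12.484021069788696))
```

The brake bit harder than expected: the carriage stopped about 31 mm short and is rolling back. I'll clear the hand, go back to the start pose and push again.

Call:
apply_moves:
  xyz:
    - [0,0,-0.2]
    - [0.17,0.064,-0.02]
    - [0.17,0.064,0]
    - [0.17,0.064,0]
    - [0.17,0.064,0]
    - [0.17,0.064,0]
    - [0.17,0.064,0]
    - [0.16,0.064,0]
  rot:
    - [0,0,0]
    - [0,0,0]
    - [0,0,0]
    - [0,0,0]
    - [0,0,0]
    - [0,0,0]
    - [0,0,0]
    - [0,0,0]
  hand: [-1,-1,-1,-1,-1,-1,-1,-1]

```text
clock: 6.8
position: [0.5692, 0.2912, 0.2047]
ee_rot: [0.0, 0.676, 0.737, 0.0]
contact_force: [0.6, 0.4, -0.3]
width: 0.0003
gripper_force: 0.0
```

```bash
cat > look2.py <<'E'
from loc import *
import sys
n=sys.argv[1]; T0,_=load('t5')
im,st=grab('top','t'+n); p=np.array(st['position']); print(st['clock'],tr(p),st['contact_force'].round(1))
d=bump(im,T0,.080,.090,.088,lo=-.14,hi=.26); print('pos',peak(d),'neg',peak(-d))
E
python3 look2.py 7
```

```text
6.8 [-0.0015  0.3296  0.2047] [ 0.6  0.4 -0.3]
pos (np.float64(-0.11763410649493931), np.float64(8.295874271374615)) neg (np.float64(-0.10929876246958746), np.float64(15.834251063029114))
```

Call:
apply_moves:
  xyz:
    - [0,0,0]
    - [0,0,0]
    - [0,0,0]
    - [0,0,0]
    - [0,0,0]
    - [0,0,0]
    - [0,0,0]
    - [0,0,0]
  rot:
    - [0,0,0]
    - [0,0,0]
    - [0,0,0]
    - [0,0,0]
    - [0,0,0]
    - [0,0,0]
    - [0,0,0]
    - [0,0,0]
  hand: [-1,-1,-1,-1,-1,-1,-1,-1]

```text
clock: 7.85
position: [0.5691, 0.2886, 0.2042]
ee_rot: [-0.0, 0.677, 0.736, -0.0]
contact_force: [-0.1, -0.3, 0.3]
width: -0.0002
gripper_force: 0.0
```

```bash
python3 look2.py 8
```

```text
7.85 [-0.0018  0.327   0.2042] [-0.1 -0.3  0.3]
pos (np.float64(-0.03689301405058634), np.float64(9.182211210123455)) neg (np.float64(-0.028642029981426245), np.float64(7.637113624880925))
```

Call:
apply_moves:
  xyz:
    - [0,0,0.1]
    - [0,0,0.1]
    - [0,0,0.11]
    - [0,0,0]
    - [0,0,0]
    - [0,0,0]
    - [0,0,0]
    - [0,0,0]
  rot:
    - [0,0,0]
    - [0,0,0]
    - [0,0,0]
    - [0,0,0]
    - [0,0,0]
    - [0,0,0]
    - [0,0,0]
    - [0,0,0]
  hand: [-1,-1,-1,-1,-1,-1,-1,-1]

```text
clock: 8.9
position: [0.5694, 0.2887, 0.112]
ee_rot: [0.0, 0.677, 0.736, 0.0]
contact_force: [0.4, -0.6, 0.9]
width: 0.0001
gripper_force: 0.0
```

Call:
apply_moves:
  xyz:
    - [0,0,0]
    - [0,0,0]
    - [0,0,0]
    - [0,0,0]
    - [0,0,0]
    - [0,0,0]
    - [0,0,0]
    - [0,0,0]
  rot:
    - [0,0,0]
    - [0,0,0]
    - [0,0,0]
    - [0,0,0]
    - [0,0,0]
    - [0,0,0]
    - [0,0,0]
    - [0,0,0]
  hand: [-1,-1,-1,-1,-1,-1,-1,-1]

```text
clock: 9.9
position: [0.5691, 0.2886, 0.1113]
ee_rot: [0.0, 0.677, 0.736, -0.0]
contact_force: [0.3, 0.1, 0.1]
width: -0.0004
gripper_force: 0.0
```

Call:
apply_moves:
  xyz:
    - [0,0,0]
    - [0,0,0]
    - [0,0,0]
  rot:
    - [0,0,0]
    - [0,0,0]
    - [0,0,0]
  hand: [-1,-1,-1]

```text
clock: 10.28
position: [0.5691, 0.2886, 0.1112]
ee_rot: [0.0, 0.677, 0.736, -0.0]
contact_force: [-0.3, 0.3, -0.7]
width: -0.0001
gripper_force: 0.0
```

```bash
python3 look2.py 9; python3 look2.py 10
```

```text
10.275 [-0.0018  0.327   0.1112] [-0.3  0.3 -0.7]
pos (np.float64(0.22548760068437107), np.float64(10.154062860508105)) neg (np.float64(0.2166239599094558), np.float64(5.978530784577444))
10.325 [-0.0018  0.3269  0.1113] [ 0.1 -0.5 -0.4]
pos (np.float64(0.22424359795145407), np.float64(7.4581170282903315)) neg (np.float64(0.21662137436086867), np.float64(7.48398632108821))
```

Call:
apply_moves:
  xyz:
    - [0,0,0]
    - [0,0,0]
    - [0,0,0]
    - [0,0,0]
    - [0,0,0]
    - [0,0,0]
    - [0,0,0]
  rot:
    - [0,0,0]
    - [0,0,0]
    - [0,0,0]
    - [0,0,0]
    - [0,0,0]
    - [0,0,0]
    - [0,0,0]
  hand: [-1,-1,-1,-1,-1,-1,-1]

```text
clock: 11.25
position: [0.5691, 0.2886, 0.1113]
ee_rot: [0.0, 0.677, 0.736, -0.0]
contact_force: [0.0, -0.8, 0.1]
width: 0.0003
gripper_force: 0.0
```

```bash
python3 look2.py 11; python3 look2.py 12;  python3 -c "
from loc import *
T5,_=load('t5');T0,_=load('top0'); print(peak(bump(T0,T5,.080,.090,.088,lo=-.14,hi=.26)))"
```

```text
11.25 [-0.0018  0.3269  0.1113] [ 0.  -0.8  0.1]
pos (np.float64(0.23275084065541662), np.float64(15.564598212645492)) neg (np.float64(0.22602545834451873), np.float64(12.4215883137051))
11.3 [-0.0018  0.3269  0.1113] [ 0.4 -0.2 -0.6]
pos (np.float64(0.23274738931387526), np.float64(15.443156156912394)) neg (np.float64(0.22603497322154242), np.float64(12.486681380778577))
(np.float64(0.232763662430715), np.float64(15.744882619525939))
```

Call:
apply_moves:
  xyz:
    - [-0.017,0,0]
    - [-0.023,0,0]
    - [-0.037,0,0]
    - [-0.05,0,0]
    - [-0.063,0,0]
    - [-0.077,0,0]
    - [-0.087,0,0]
    - [-0.095,0,0]
  rot:
    - [0,0,0]
    - [0,0,0]
    - [0,0,0]
    - [0,0,0]
    - [0,0,0]
    - [0,0,0]
    - [0,0,0]
    - [0,0,0]
  hand: [-1,-1,-1,-1,-1,-1,-1,-1]

```text
clock: 12.35
position: [0.5804, 0.1521, 0.1113]
ee_rot: [0.0, 0.677, 0.736, -0.0]
contact_force: [1.9, -0.2, 0.3]
width: -0.0001
gripper_force: 0.1
```

Call:
apply_moves:
  xyz:
    - [-0.095,0,0]
    - [-0.095,0,0]
    - [-0.095,0,0]
    - [0,0,-0.15]
    - [-0.03,-0.1,-0.12]
    - [-0.13,-0.13,0]
    - [-0.14,-0.13,0]
    - [-0.15,-0.1,0.1]
  rot:
    - [0,0,0]
    - [0,0,0]
    - [0,0,0]
    - [0,0,0]
    - [0,0,0]
    - [0,0,0]
    - [0,0,0]
    - [0,0,0]
  hand: [-1,-1,-1,-1,-1,-1,-1,-1]

```text
clock: 13.35
position: [0.461, -0.0798, 0.164]
ee_rot: [0.003, 0.677, 0.736, 0.001]
contact_force: [1.2, -1.0, -0.6]
width: -0.0002
gripper_force: 0.0
```

```bash
python3 look.py 13; python3 look.py 14
```

```text
13.35 [-0.1412 -0.0308  0.164 ] [ 1.2 -1.  -0.6]
pos (np.float64(-0.09565818605983643), np.float64(11.339594361276369)) neg (np.float64(-0.08756524116599652), np.float64(12.875389225259198))
13.4 [-0.1488 -0.0339  0.159 ] [-4.7 -3.3 -3. ]
pos (np.float64(-0.10360837590890411), np.float64(9.546956824868502)) neg (np.float64(-0.0953042579405961), np.float64(15.87337137824035))
```

Call:
apply_moves:
  xyz:
    - [0,0,0.04]
    - [0,0,0.03]
  rot:
    - [0,0,0]
    - [0,0,0]
  hand: [-1,-1]

```text
clock: 13.7
position: [0.4618, -0.0768, 0.1408]
ee_rot: [0.0, 0.677, 0.736, 0.0]
contact_force: [0.4, 0.6, -0.5]
width: 0.0001
gripper_force: 0.0
```

```bash
python3 look.py 15
```

```text
13.7 [-0.1401 -0.0278  0.1408] [ 0.4  0.6 -0.5]
pos (np.float64(-0.1449212837485073), np.float64(17.296179488265835)) neg (np.float64(-0.13566784867716655), np.float64(17.281557492530297))
```

Call:
apply_moves:
  xyz:
    - [0,0,0.06]
  rot:
    - [0,0,0]
  hand: [-1]

```text
clock: 13.88
position: [0.4629, -0.0766, 0.1238]
ee_rot: [0.001, 0.676, 0.737, 0.0]
contact_force: [1.0, -0.6, 3.2]
width: 0.0003
gripper_force: 1.7
```

```bash
python3 look.py 16
```

```text
13.875 [-0.139  -0.0278  0.1238] [ 1.  -0.6  3.2]
pos (np.float64(-0.1612240624759224), np.float64(41.78774226679852)) neg (np.float64(-0.15147232133557267), np.float64(1.2240619164825262))
```

Call:
apply_moves:
  xyz:
    - [0,0,-0.025]
  rot:
    - [0,0,0]
  hand: [-1]

```text
clock: 14.05
position: [0.4616, -0.0761, 0.1308]
ee_rot: [-0.001, 0.676, 0.737, -0.0]
contact_force: [-0.2, -0.1, 0.4]
width: -0.0001
gripper_force: 0.4
```

```bash
python3 look.py 17
```

```text
14.05 [-0.1402 -0.0272  0.1308] [-0.2 -0.1  0.4]
pos (np.float64(-0.17312507632473556), np.float64(21.9968007664325)) neg (np.float64(-0.16397176911877373), np.float64(23.617465654397066))
```

Call:
apply_moves:
  xyz:
    - [0,0,0.05]
    - [0,0,0.02]
  rot:
    - [0,0,0]
    - [0,0,0]
  hand: [-1,-1]

```text
clock: 14.35
position: [0.4631, -0.0769, 0.1111]
ee_rot: [0.002, 0.677, 0.736, 0.001]
contact_force: [-0.4, 0.4, 8.4]
width: -0.0002
gripper_force: 3.8
```

```bash
python3 look.py 18; python3 look.py 19
python3 -c "
from h import *
im,_=load('t19'); s,_=grab('scene','s19')
a=cv2.resize(im['pixels'][140:200,330:400,::-1],(400,343),interpolation=cv2.INTER_NEAREST)
b=cv2.resize(s['pixels'][215:275,160:230,::-1],(400,343),interpolation=cv2.INTER_NEAREST)
cv2.imwrite('pics/c19.png',cv2.convertScaleAbs(np.hstack([a,b]),alpha=1.8))"
```

```text
14.35 [-0.1388 -0.0281  0.1111] [-0.4  0.4  8.4]
pos (np.float64(-0.17556472024151948), np.float64(17.81642546223776)) neg (np.float64(-0.16641976202941539), np.float64(18.812248362718947))
14.4 [-0.1389 -0.0281  0.1107] [2.9 0.4 6.3]
pos (np.float64(-0.17557955880193457), np.float64(17.653285968496732)) neg (np.float64(-0.16643549170756006), np.float64(19.088543725156967))
```

View pics/c19.png

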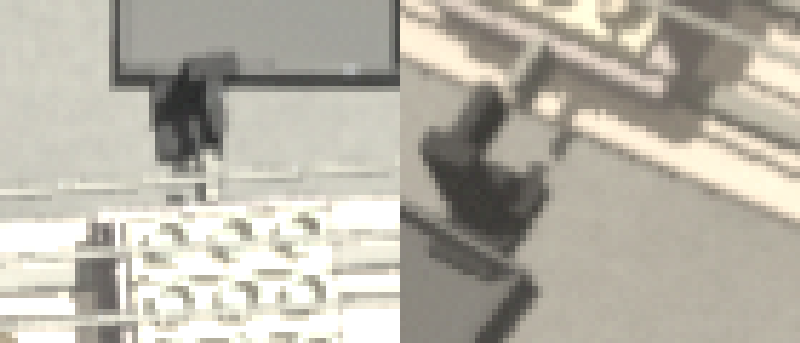

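The carriage is held. In the left (top) panel the pointer is the bright fin at (212,180) and the index is above it at x 150–225. In the right (scene) panel the pointer tip is at about (516,98) and the blade tip at about (488,88). I'll compute the along-track difference.

```bash
python3 -c "
from loc import *
T,_=load('t19');S,_=load('s19')
def s(u,v): return (160+(u-400)/5.714-.5,215+v/5.714-.5)
for n,u in {'ptip':(516,98),'proot':(540,48),'bladetip':(490,85),'bladetipR':(507,92),'bladetipL':(473,80)}.items(): print(n,[tr(onz(S,s(*u),z)) for z in (.08,.092)])
# expected pixels in panels for the index blade y=-.181 and pointer y candidates
for y in (-.176,-.181,-.186):
  for x,z in ((.102,.092),(.14,.092),(.092,.09)):
    P=O+y*ay+x*ax+[0,0,z]; a=(proj(T,P)[0]+.5-[330,140])*5.714; b=(proj(S,P)[0]+.5-[160,215])*5.714+[400,0]; print(y,x,a.round(),b.round())
g=S['pixels'].mean(2).round().astype(int); print(g[222:240,168:192])
"
```

```text
ptip [array([ 0.1028, -0.1689,  0.08  ]), array([ 0.1074, -0.1631,  0.092 ])]
proot [array([ 0.0724, -0.1728,  0.08  ]), array([ 0.0774, -0.1669,  0.092 ])]
bladetip [array([ 0.1018, -0.1852,  0.08  ]), array([ 0.1064, -0.1792,  0.092 ])]
bladetipR [array([ 0.1017, -0.175 ,  0.08  ]), array([ 0.1063, -0.1691,  0.092 ])]
bladetipL [array([ 0.1029, -0.1948,  0.08  ]), array([ 0.1075, -0.1887,  0.092 ])]
-0.176 0.102 [211. 133.] [500.  80.]
-0.176 0.14 [205.  71.] [461. 141.]
-0.176 0.092 [212. 150.] [511.  66.]
-0.181 0.102 [220. 132.] [492.  77.]
-0.181 0.14 [214.  70.] [452. 137.]
-0.181 0.092 [221. 150.] [503.  63.]
-0.186 0.102 [229. 132.] [483.  73.]
-0.186 0.14 [222.  70.] [444. 134.]
-0.186 0.092 [230. 149.] [494.  59.]
[[129 123 110  97  77  74  70  67  66  64  62  64  66  77  98 105 103  88
  109 118 106 102  99  78]
 [133 132 128 110  78  74  73  74  72  69  66  64  65  79  99 105  85  66
   90 111 117 120 117 105]
 [133 133 131 114  85  77  74  74  73  74  72  72  75  92  99  91  68  56
   64  87  98 109 117 118]
 [134 134 133 126 115 101  83  80  77  74  74  76  92 101  91 
[... 753 characters left out ...]
98  92  75  58  53  48  39  35  38  56  67  65  59  66 105 127 133
  136 129  94  77  76  79]
 [ 96  93  81  62  55  50  41  34  33  34  51  77  83  72  71  91 108 123
  127 110  84  75  83 111]
 [ 96  89  66  56  54  48  37  35  34  38  62  87  95  91  88  88  86  94
   99  86  77  79 112 130]
 [ 91  75  59  54  48  38  34  33  34  49  78  95  98  96  97  96  90  86
   79  75  71  80 116 128]
 [ 78  62  55  49  42  34  33  33  41  71  92  99  98  98  98  99  97  94
   89  84  70  71  91 104]
 [ 59  54  52  48  37  33  33  37  61  86  97  98  98  99 100  98  98  97
   95  80  62  62  69  77]
 [ 52  52  50  45  37  31  35  47  77  94  98  98  98  98  98  98  98  95
   82  65  58  64  84  90]]
```

```bash
python3 -c "
from loc import *
T,_=load('t19');S,_=load('s19');W,sw=load('w1');T0,_=load('top0');S0,_=load('scene0')
g=T['pixels'].mean(2).round().astype(int); print('top cols 354-374 rows 150-176'); print(g[150:176,354:374])
g=T0['pixels'].mean(2).round().astype(int); print('top0 home'); print(g[172:188,240:256])
for n,a in {'a':(366.6,166.6),'b':(366.6,168)}.items():
  X,r=tri([ray(T,a),ray(S,(178.3,229.3))]); print('ptr',tr(X),r)
X,r=tri([ray(W,(350.8,291.7),sw),ray(S,(174.6,229.6))]); print('blade',tr(X),r)
"
```

```text
top cols 354-374 rows 150-176
[[ 88  88  87  87  87  88  87  84  64  60  60  61  60  59  58  57  58  72
   85  87]
 [ 79  78  78  82  82  84  82  66  43  55  58  59  58  57  57  59  59  66
   82  86]
 [ 67  66  68  75  77  79  78  50  32  57  59  54  57  56  56  54  53  61
   79  83]
 [ 40  39  40  47  48  47  41  29  28  49  49  42  53  55  52  37  32  36
   40  42]
 [ 45  46  36  53  55  49  33  23  27  30  28  30  58  61  60  42  46  48
   49  49]
 [ 82  81  50  57  57  43  29  25  26  26  25  29  61  62  68  68  81  85
   84  84]
 [115 113  64  59  54  34  26  27  26  26  24  32  63  65  80  98 110 111
  112 111]
 [116 115  64  53  42  29  27  27  26  24  25  32  66  63  69 103 111 112
  113 113]
 [114 113  65  37  31  28  26  25  28  27  26  30  60  61  63  97 109 112
  113 114]
 [114 114  69  36  31  27  28  28  29  28  27  28  50  59  63  88 107 112
  114 114]
 [115 115  71  34  31  30  30  30  31  41  39  30  44  59  63  86 109 113
  113 113]
 [114 112  73  38  42  44  34  31  35  56  53  33  38  58  62  82 107 112
  111 112]
 [113 110  87  47  57  58  40  32  34  57  56  32 
[... 1826 characters left out ...]
 108 107 107 113 139 123  77  68 108 111 107 111 112 109 110]
 [105 106 108 106 111 112  89  75  97 121 123 113 122 121 115 115]
 [115 121 121 115 121 109  98 109 151 150 150 152 155 157 159 158]
 [157 158 153 136 138 149 138 141 154 152 153 156 153 159 165 164]
 [166 164 165 166 170 170 162 146 147 162 172 169 167 167 169 170]
 [168 167 168 169 174 131  93  91  91 112 167 171 169 168 169 171]]
ptr [ 0.0945 -0.1801  0.072 ] [np.float64(0.0008623311601648382), np.float64(0.0008623311601647964)]
ptr [ 0.0918 -0.1821  0.0657] [np.float64(0.0019882428963810374), np.float64(0.001988242896381031)]
blade [ 0.1043 -0.1855  0.0832] [np.float64(0.0004272769801952957), np.float64(0.000427276980195145)]
```

```bash
python3 -c "
from loc import *
T,_=load('t19');S,_=load('s19');T0,_=load('top0');S0,_=load('scene0');W,sw=load('w1')
for z in (.083,.092): print('blade top',tr(onz(T,(367.1,157),z)), 'w1',tr(onz(W,(350.8,291.7),z,sw)), 'scene',tr(onz(S,(174.6,229.6),z)))
for z in (.065,.07,.075,.09): print(z,'ptr now',tr(onz(T,(366.6,170),z)),'home',tr(onz(T0,(245.55,178),z)),'scene now',tr(onz(S,(178.3,229.3),z)))
# low end & hoop/knob known features in top for frame bias
for u in ((304,100),(311,180)): print('hoop1 ctr (true .060)',tr(onz(T0,(195+u[0]/3-.33,140+u[1]/3-.33),.164)))
g=S0['pixels'].mean(2).round().astype(int); print(g[270:296,300:322])
"
```

```text
blade top [ 0.1244 -0.1819  0.083 ] w1 [ 0.1044 -0.186   0.083 ] scene [ 0.1044 -0.1851  0.083 ]
blade top [ 0.1218 -0.1799  0.092 ] w1 [ 0.1022 -0.1809  0.092 ] scene [ 0.1079 -0.1806  0.092 ]
0.065 ptr now [ 0.084  -0.1797  0.065 ] home [0.0838 0.2346 0.065 ] scene now [ 0.092  -0.1845  0.065 ]
0.07 ptr now [ 0.0827 -0.1786  0.07  ] home [0.0825 0.2341 0.07  ] scene now [ 0.0939 -0.182   0.07  ]
0.075 ptr now [ 0.0814 -0.1775  0.075 ] home [0.0812 0.2337 0.075 ] scene now [ 0.0959 -0.1795  0.075 ]
0.09 ptr now [ 0.0776 -0.1743  0.09  ] home [0.0773 0.2323 0.09  ] scene now [ 0.1018 -0.1721  0.09  ]
hoop1 ctr (true .060) [0.0637 0.0647 0.164 ]
hoop1 ctr (true .060) [-0.0227  0.0633  0.164 ]
[[ 95 107 114 118 120 119 111 106 101  92  93 102 111 122 129 134 135 137
  136 136 136 137]
 [ 71  81  90 101 112 118 120 120 116 111 107  93  89  96 105 119 128 132
  136 137 136 137]
 [ 62  65  68  76  87  97 108 115 119 120 119 111 105  88  83  92 102 114
  124 129 135 137]
 [ 64  62  62  64  65  72  81  90 103 113 118 115 113 102 102 106  92  90
   96 107 120 128]
 [ 70  68  64  63  62  62  
[... 1319 characters left out ...]
2  69  64  71  90 110 121 129
  131 132 131 133]
 [ 97  97  96  98  96  95  94  94  94  88  72  60  59  63  71  81  88 100
  117 125 129 132]
 [ 96  95  95  95  95  95  94  93  92  76  61  56  57  77  85  84  75  76
   82  94 111 122]
 [ 96  97  95  95  96  97  93  94  90  69  56  54  61  84  92  90  88  86
   72  73  78  87]
 [ 94  95  95  95  96  95  95  93  79  61  55  58  80  91  91  91  91  92
   89  89  85  74]
 [ 96  95  95  96  94  95  93  92  88  70  63  64  85  92  91  91  91  92
   93  92  91  91]
 [ 94  96  97  97  96  95  94  94  94  90  89  90  92  94  92  92  91  91
   92  93  93  92]
 [ 95  95  96  96  96  94  95  95  94  93  93  93  93  93  92  91  92  93
   93  93  92  90]]
```

```bash
python3 -c "
from loc import *
S,_=load('s19')
for z in (.065,.07,.075,.08,.09):
  a=tr(onz(S,(311.5,277),z));b=tr(onz(S,(181.1,225),z)); b2=tr(onz(S,(179.6,227),z)); print(z,'home',a,'now',b,b2,'travel',a[1]-b[1])
for z in (.083,.088,.092): print('blade',[tr(onz(S,u,z)) for u in ((173.3,232),(173.8,231),(172.8,233))])
"
```

```text
0.065 home [0.0714 0.2312 0.065 ] now [ 0.076  -0.1844  0.065 ] [ 0.0837 -0.185   0.065 ] travel 0.41559999999999997
0.07 home [0.0734 0.2318 0.07  ] now [ 0.078  -0.1819  0.07  ] [ 0.0857 -0.1825  0.07  ] travel 0.4137
0.075 home [0.0755 0.2325 0.075 ] now [ 0.08   -0.1794  0.075 ] [ 0.0877 -0.18    0.075 ] travel 0.41190000000000004
0.08 home [0.0775 0.2332 0.08  ] now [ 0.0821 -0.177   0.08  ] [ 0.0897 -0.1776  0.08  ] travel 0.4102
0.09 home [0.0816 0.2345 0.09  ] now [ 0.0861 -0.172   0.09  ] [ 0.0937 -0.1726  0.09  ] travel 0.4065
blade [array([ 0.1128, -0.1844,  0.083 ]), array([ 0.1093, -0.1848,  0.083 ]), array([ 0.1162, -0.184 ,  0.083 ])]
blade [array([ 0.1147, -0.1819,  0.088 ]), array([ 0.1112, -0.1823,  0.088 ]), array([ 0.1181, -0.1815,  0.088 ])]
blade [array([ 0.1162, -0.1799,  0.092 ]), array([ 0.1128, -0.1803,  0.092 ]), array([ 0.1196, -0.1795,  0.092 ])]
```

The carriage is held, but the corrected cross-view estimate puts the pointer about 3 mm short of the blade (uncertainty about 2 mm). There is ample time, so I'll do one better run: let it pass the index slightly, catch it, then creep it back.

Call:
apply_moves:
  xyz:
    - [0,0,-0.2]
    - [0.1,0.04,-0.1]
    - [0.18,0.07,0]
    - [0.18,0.07,0]
    - [0.18,0.07,0]
    - [0.18,0.07,0]
    - [0.18,0.07,0]
    - [0.18,0.07,0]
  rot:
    - [0,0,0]
    - [0,0,0]
    - [0,0,0]
    - [0,0,0]
    - [0,0,0]
    - [0,0,0]
    - [0,0,0]
    - [0,0,0]
  hand: [-1,-1,-1,-1,-1,-1,-1,-1]

```text
clock: 15.5
position: [0.5691, 0.2895, 0.2002]
ee_rot: [0.0, 0.677, 0.736, -0.0]
contact_force: [1.6, -0.7, 0.3]
width: 0.0003
gripper_force: 0.0
```

Call:
apply_moves:
  xyz:
    - [0,0,0]
    - [0,0,0]
    - [0,0,0]
    - [0,0,0]
    - [0,0,0]
    - [0,0,0]
    - [0,0,0]
    - [0,0,0]
  rot:
    - [0,0,0]
    - [0,0,0]
    - [0,0,0]
    - [0,0,0]
    - [0,0,0]
    - [0,0,0]
    - [0,0,0]
    - [0,0,0]
  hand: [-1,-1,-1,-1,-1,-1,-1,-1]

```text
clock: 16.5
position: [0.5692, 0.2874, 0.1997]
ee_rot: [0.0, 0.677, 0.736, -0.0]
contact_force: [-0.9, 0.4, -1.1]
width: 0.0001
gripper_force: 0.0
```

Call:
apply_moves:
  xyz:
    - [0,0,0]
    - [0,0,0]
    - [0,0,0]
    - [0,0,0]
    - [0,0,0]
    - [0,0,0]
    - [0,0,0]
    - [0,0,0]
  rot:
    - [0,0,0]
    - [0,0,0]
    - [0,0,0]
    - [0,0,0]
    - [0,0,0]
    - [0,0,0]
    - [0,0,0]
    - [0,0,0]
  hand: [-1,-1,-1,-1,-1,-1,-1,-1]

```text
clock: 17.5
position: [0.5692, 0.2874, 0.1997]
ee_rot: [0.0, 0.677, 0.736, -0.0]
contact_force: [-1.0, 0.6, -0.6]
width: 0.0001
gripper_force: 0.0
```

Call:
apply_moves:
  xyz:
    - [0,0,0]
    - [0,0,0]
    - [0,0,0]
    - [0,0,0]
    - [0,0,0]
    - [0,0,0]
    - [0,0,0]
    - [0,0,0]
  rot:
    - [0,0,0]
    - [0,0,0]
    - [0,0,0]
    - [0,0,0]
    - [0,0,0]
    - [0,0,0]
    - [0,0,0]
    - [0,0,0]
  hand: [-1,-1,-1,-1,-1,-1,-1,-1]

```text
clock: 18.5
position: [0.5692, 0.2874, 0.1997]
ee_rot: [0.0, 0.677, 0.736, -0.0]
contact_force: [0.4, -0.1, 0.6]
width: -0.0001
gripper_force: 0.0
```

```bash
python3 look2.py 20
```

```text
18.5 [-0.0018  0.3258  0.1997] [ 0.4 -0.1  0.6]
pos (np.float64(-0.13851973417831748), np.float64(7.21885190538913)) neg (np.float64(0.15218407385102597), np.float64(2.943492402027246))
```

Call:
apply_moves:
  xyz:
    - [0,0,0]
    - [0,0,0]
    - [0,0,0]
    - [0,0,0]
    - [0,0,0]
    - [0,0,0]
    - [0,0,0]
    - [0,0,0]
  rot:
    - [0,0,0]
    - [0,0,0]
    - [0,0,0]
    - [0,0,0]
    - [0,0,0]
    - [0,0,0]
    - [0,0,0]
    - [0,0,0]
  hand: [-1,-1,-1,-1,-1,-1,-1,-1]

```text
clock: 19.55
position: [0.5692, 0.2874, 0.1998]
ee_rot: [0.0, 0.677, 0.736, 0.0]
contact_force: [0.5, 0.3, 0.2]
width: 0.0002
gripper_force: 0.0
```

```bash
python3 look2.py 21; python3 -c "
from h import *
im,st=grab('wrist','w2'); print(st['clock'],proj(im,[O+.23*ay+.09*ax+[0,0,z] for z in (.07,.08)],st), proj(im,[O-.184*ay+.102*ax+[0,0,.088]],st))"
```

```text
19.55 [-0.0018  0.3258  0.1998] [0.5 0.3 0.2]
pos (np.float64(0.22469627891453894), np.float64(8.128519215579132)) neg (np.float64(0.21658076606430401), np.float64(7.538177619104374))
19.6 [[381.96553146 313.84263575]
 [385.15652869 320.46225483]] [[353.38831195 581.35272023]]
```

Call:
apply_moves:
  xyz:
    - [0,0,0.1]
    - [0,0,0.1]
    - [0,0,0.095]
    - [0,0,0]
  rot:
    - [0,0,0]
    - [0,0,0]
    - [0,0,0]
    - [0,0,0]
  hand: [-1,-1,-1,-1]

```text
clock: 20.15
position: [0.5675, 0.2867, 0.1089]
ee_rot: [-0.001, 0.677, 0.736, -0.003]
contact_force: [0.4, -0.3, 0.1]
width: 0.0001
gripper_force: 0.0
```

```bash
python3 look2.py 22; python3 -c "
from h import *
im,st=grab('wrist','w3'); print(st['clock'],proj(im,[O+.23*ay+.09*ax+[0,0,z] for z in (.07,.08)],st))
a=[]
for n in ('w2','w3'):
  im,st=load(n); u=proj(im,[O+.23*ay+.085*ax+[0,0,.075]],st)[0].astype(int); c=im['pixels'][u[1]-35:u[1]+35,u[0]-35:u[0]+35,::-1]; print(u-35); a.append(cv2.resize(c,(390,390),interpolation=cv2.INTER_NEAREST))
cv2.imwrite('pics/w23.png',cv2.convertScaleAbs(np.hstack(a),alpha=1.5))"
```

```text
20.15 [-0.0036  0.3252  0.1089] [ 0.4 -0.3  0.1]
pos (np.float64(0.23338275150453985), np.float64(15.490044948176873)) neg (np.float64(0.22608823684701948), np.float64(12.554808069450559))
20.2 [[419.00297768 389.56654957]
 [424.45375968 401.14852661]]
[342 282]
[379 360]
```

View pics/w23.png

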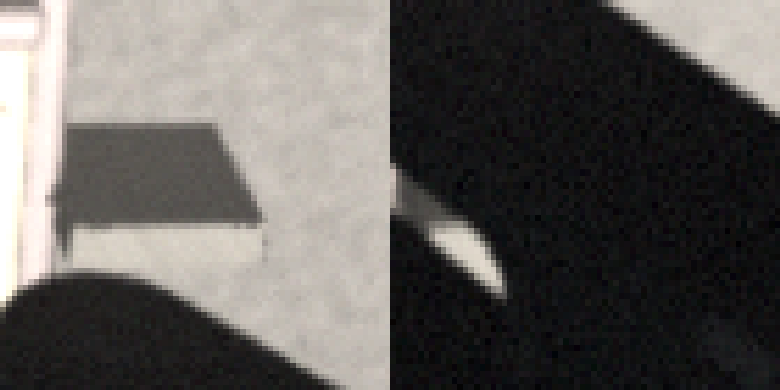

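In w2 the fin's lit top lies at rows 225–262 of the crop, with its tip at native (389,325.6). In w3 the gripper hides it. Next I'll check the pointer height from that.

```bash
python3 -c "
from loc import *
W,sw=load('w2');T,_=load('t21')
for z in (.065,.07,.075,.08,.085): print(z,tr(onz(W,(389,325.6),z,sw)),tr(onz(W,(389,322.2),z,sw))[1]-tr(onz(W,(389,329),z,sw))[1])
g=T['pixels'].mean(2).round().astype(int); print(g[172:184,242:256])
for c in (247.5,248,248.5): print([tr(onz(T,(c,176),z))[1] for z in (.07,.08)])
"
```

```text
0.065 [0.0994 0.2144 0.065 ] 0.007200000000000012
0.07 [0.0975 0.2179 0.07  ] 0.007100000000000023
0.075 [0.0957 0.2213 0.075 ] 0.0068999999999999895
0.08 [0.0939 0.2248 0.08  ] 0.006799999999999973
0.085 [0.092  0.2283 0.085 ] 0.006599999999999995
[[108 110 110 109 112 112 111 112 111 112 112 114 113 115]
 [111 110 111 111 111 110 106 107 110 112 114 115 115 115]
 [110 109 111 112 111 113  99 101 109 111 114 115 114 114]
 [109 110 110 111 112 123 125 114 106 111 112 113 114 113]
 [110 109 110 110 111 115 126 111  89 111 111 112 114 114]
 [110 110 109 110 110 111 127 119  89 112 113 113 112 113]
 [110 111 110 111 109 109 129 142  92 112 113 113 112 112]
 [109 112 110 111 107 103 129 144  89 110 113 111 113 112]
 [109 108 110 109 106  92 129 138  79 110 113 112 113 114]
 [108 109 110 110 107 100 131 139  74 109 113 112 113 114]
 [107 108 109 109 109 101 118 127  73 104 111 112 109 109]
 [107 107 112 117 116 116  78  95  94 112 122 122 115 116]]
[np.float64(0.2271), np.float64(0.2263)]
[np.float64(0.2254), np.float64(0.2246)]
[np.float64(0.2237), np.float64(0.2229)]
```

Call:
apply_moves:
  xyz:
    - [-0.017,0,0]
    - [-0.023,0,0]
    - [-0.037,0,0]
    - [-0.05,0,0]
    - [-0.063,0,0]
    - [-0.077,0,0]
    - [-0.087,0,0]
    - [-0.095,0,0]
  rot:
    - [0,0,0]
    - [0,0,0]
    - [0,0,0]
    - [0,0,0]
    - [0,0,0]
    - [0,0,0]
    - [0,0,0]
    - [0,0,0]
  hand: [-1,-1,-1,-1,-1,-1,-1,-1]

```text
clock: 21.25
position: [0.5803, 0.1509, 0.1111]
ee_rot: [0.0, 0.677, 0.736, -0.0]
contact_force: [-0.4, -0.8, 0.4]
width: -0.0004
gripper_force: 0.1
```

Call:
apply_moves:
  xyz:
    - [-0.095,0,0]
    - [-0.095,0,0]
    - [-0.095,0,0]
    - [0,0,-0.15]
    - [-0.03,-0.1,-0.12]
    - [-0.13,-0.13,0]
    - [-0.14,-0.13,0]
    - [-0.15,-0.1,0.1]
  rot:
    - [0,0,0]
    - [0,0,0]
    - [0,0,0]
    - [0,0,0]
    - [0,0,0]
    - [0,0,0]
    - [0,0,0]
    - [0,0,0]
  hand: [-1,-1,-1,-1,-1,-1,-1,-1]

```text
clock: 22.25
position: [0.4609, -0.0809, 0.1638]
ee_rot: [0.003, 0.677, 0.736, 0.0]
contact_force: [0.3, -0.4, -1.0]
width: 0.0002
gripper_force: 0.0
```

Call:
apply_moves:
  xyz:
    - [0,0,0.04]
    - [0,0,0.03]
  rot:
    - [0,0,0]
    - [0,0,0]
  hand: [-1,-1]

```text
clock: 22.5
position: [0.461, -0.0789, 0.1407]
ee_rot: [-0.0, 0.678, 0.735, -0.0]
contact_force: [0.4, 0.7, 0.4]
width: -0.0001
gripper_force: 0.0
```

```bash
python3 look.py 23
```

```text
22.5 [-0.1411 -0.0299  0.1407] [0.4 0.7 0.4]
pos (np.float64(-0.13296179204730932), np.float64(10.009538764558599)) neg (np.float64(-0.12469419507915283), np.float64(18.62522804055422))
```

Call:
apply_moves:
  xyz:
    - [0,0,0]
  rot:
    - [0,0,0]
  hand: [-1]

```text
clock: 22.68
position: [0.4621, -0.0776, 0.1413]
ee_rot: [0.0, 0.676, 0.737, 0.0]
contact_force: [0.2, -0.2, -0.4]
width: -0.0002
gripper_force: 0.0
```

```bash
python3 look.py 24
```

```text
22.675 [-0.1399 -0.0287  0.1413] [ 0.2 -0.2 -0.4]
pos (np.float64(-0.15390920133145533), np.float64(48.77125293219501)) neg (np.float64(-0.14424427474220627), np.float64(13.244774083163591))
```

Call:
apply_moves:
  xyz:
    - [0,0,0.057]
  rot:
    - [0,0,0]
  hand: [-1]

```text
clock: 22.85
position: [0.464, -0.0781, 0.1257]
ee_rot: [0.003, 0.676, 0.737, 0.001]
contact_force: [1.4, -1.2, 2.6]
width: -0.0002
gripper_force: 1.3
```

```bash
python3 look.py 25
```

```text
22.85 [-0.138  -0.0294  0.1257] [ 1.4 -1.2  2.6]
pos (np.float64(-0.17225586766008033), np.float64(19.693917534207827)) neg (np.float64(-0.16320193913132797), np.float64(18.393765259635927))
```

Call:
apply_moves:
  xyz:
    - [0,0,0.04]
    - [0,0,0.02]
  rot:
    - [0,0,0]
    - [0,0,0]
  hand: [-1,-1]

```text
clock: 23.15
position: [0.4628, -0.0778, 0.1071]
ee_rot: [0.001, 0.676, 0.736, 0.001]
contact_force: [0.1, 0.9, 8.7]
width: -0.0
gripper_force: 4.5
```

```bash
cat > col.py <<'E'
from loc import *
import sys
im,_=load('t'+sys.argv[1]); g=im['pixels'].mean(2).round().astype(int); print(g[165:175,360:376])
E
python3 look.py 26; python3 col.py 26
```

```text
23.15 [-0.1392 -0.029   0.1071] [0.1 0.9 8.7]
pos (np.float64(-0.1795264732209363), np.float64(22.292394761803052)) neg (np.float64(-0.17125805615691467), np.float64(21.775055612792855))
[[ 61  38  31  35  56  42  39  55  73 106 112 111 109 111 112 112]
 [ 54  36  30  39  52  48  57  96 110 113 112 111 110 113 113 112]
 [ 44  39  44  69  71  54  57 121 133 112 112 113 111 112 113 110]
 [ 59  55  66 108 112  81  63 126 129 102 110 113 113 112 109 107]
 [ 73  64  68 101 109  82  69 124 126 109 116 118 120 119 109 109]
 [ 92  91  91  98 110 104  95 114 111 111 123 123 125 124 122 123]
 [121 123 121 121 121 117 108 110 106 108 108 110 107 105 102 102]
 [ 99 102 100  98  95  85  66  93 124 124 116 114 114 112 111 111]
 [111 103 101 102 109  88  60  97 130 135 118 113 111 111 112 112]
 [113  77  67  72 106  99  64  75 118 120 111 111 112 114 117 119]]
```

The pointer is now opposite the blade, within about 1 mm (bump -0.1795 against target -0.179). I'll hold it here.

Call:
apply_moves:
  xyz:
    - [0,0,0]
    - [0,0,0]
    - [0,0,0]
    - [0,0,0]
    - [0,0,0]
    - [0,0,0]
    - [0,0,0]
    - [0,0,0]
  rot:
    - [0,0,0]
    - [0,0,0]
    - [0,0,0]
    - [0,0,0]
    - [0,0,0]
    - [0,0,0]
    - [0,0,0]
    - [0,0,0]
  hand: [-1,-1,-1,-1,-1,-1,-1,-1]

```text
clock: 24.2
position: [0.4628, -0.0778, 0.1077]
ee_rot: [0.001, 0.677, 0.736, 0.001]
contact_force: [-1.2, 0.8, 8.7]
width: -0.0001
gripper_force: 4.3
```

Call:
apply_moves:
  xyz:
    - [0,0,0]
    - [0,0,0]
    - [0,0,0]
    - [0,0,0]
    - [0,0,0]
    - [0,0,0]
    - [0,0,0]
    - [0,0,0]
  rot:
    - [0,0,0]
    - [0,0,0]
    - [0,0,0]
    - [0,0,0]
    - [0,0,0]
    - [0,0,0]
    - [0,0,0]
    - [0,0,0]
  hand: [-1,-1,-1,-1,-1,-1,-1,-1]

```text
clock: 25.2
position: [0.4628, -0.0778, 0.1077]
ee_rot: [0.001, 0.677, 0.736, 0.001]
contact_force: [-0.4, 0.1, 8.3]
width: -0.0003
gripper_force: 4.3
```

Call:
apply_moves:
  xyz:
    - [0,0,0]
    - [0,0,0]
    - [0,0,0]
    - [0,0,0]
    - [0,0,0]
    - [0,0,0]
    - [0,0,0]
    - [0,0,0]
  rot:
    - [0,0,0]
    - [0,0,0]
    - [0,0,0]
    - [0,0,0]
    - [0,0,0]
    - [0,0,0]
    - [0,0,0]
    - [0,0,0]
  hand: [-1,-1,-1,-1,-1,-1,-1,-1]

```text
clock: 26.2
position: [0.4628, -0.0778, 0.1077]
ee_rot: [0.001, 0.677, 0.736, 0.001]
contact_force: [-0.7, 0.0, 8.1]
width: -0.0001
gripper_force: 4.3
```

Call:
apply_moves:
  xyz:
    - [0,0,0]
    - [0,0,0]
    - [0,0,0]
    - [0,0,0]
    - [0,0,0]
    - [0,0,0]
  rot:
    - [0,0,0]
    - [0,0,0]
    - [0,0,0]
    - [0,0,0]
    - [0,0,0]
    - [0,0,0]
  hand: [-1,-1,-1,-1,-1,-1]

```text
clock: 26.95
position: [0.4628, -0.0778, 0.1077]
ee_rot: [0.001, 0.677, 0.736, 0.001]
contact_force: [-1.0, -0.3, 9.0]
width: -0.0002
gripper_force: 4.3
```

```bash
python3 look.py 27; python3 -c "
from rig import job
print(job.sign_off())"
```

```text
26.95 [-0.1392 -0.029   0.1077] [-1.  -0.3  9. ]
pos (np.float64(-0.17954611613475918), np.float64(22.301992870994752)) neg (np.float64(-0.17131154520716574), np.float64(21.751740850687312))
the job is handed in; nothing more can be done
None
```

The job is handed in at about 27 s: on the third push I braked the carriage to rest with its pointer opposite the index blade (about 1 mm off by my measurement, good to about 2 mm), held it still for over 3.5 s, and kept the brake knob pressed.

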